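# Restock the laundry caddy

## Task

Put the four white-capped laundry bottles into the blue caddy, each standing upright in the pocket whose liner has the colour of the bottle (green, purple, yellow, red). Set them down rather than dropping them. The green and the yellow bottle with black caps are floor cleaner: leave those two standing where they are.

Things in the scene. Friction and masses are not known exactly. Their poses are not given: they have to be found in the camera images.
- green_jug: Green flat-sided bottle (jug), 58 x 46 mm in plan, 124 mm tall, with a WHITE cap. Round cap 30 mm across, 97 to 124 mm above the underside, on the bottle's upright axis, above sloping shoulders: grip it from above, at any yaw. Origin: centre of the underside, z up; x along the 58 mm side. Rigid, about 0.22 kg, standing on the counter.
- purple_jug: Purple flat-sided bottle (jug), 58 x 46 mm in plan, 124 mm tall, with a WHITE cap. Round cap 30 mm across, 97 to 124 mm above the underside, on the bottle's upright axis, above sloping shoulders: grip it from above, at any yaw. Origin: centre of the underside, z up; x along the 58 mm side. Rigid, about 0.22 kg, standing on the counter.
- yellow_bottle: Yellow round bottle, 52 mm in diameter, 124 mm tall, with a WHITE cap. Round cap 30 mm across, 97 to 124 mm above the underside, on the bottle's upright axis, above sloping shoulders: grip it from above, at any yaw. Origin: centre of the underside, z up. Rigid, about 0.22 kg, standing on the counter.
- red_bottle: Red round bottle, 52 mm in diameter, 124 mm tall, with a WHITE cap. Round cap 30 mm across, 97 to 124 mm above the underside, on the bottle's upright axis, above sloping shoulders: grip it from above, at any yaw. Origin: centre of the underside, z up. Rigid, about 0.22 kg, standing on the counter.
- green_liner: Green square liner, 88 x 88 x 4 mm, fixed on the floor of one pocket of the blue caddy: the place of the green bottle. Origin: centre of its underside, 4 mm above the counter; x, y along the pocket's walls, z up. A bottle on it stands 8 mm above the counter. Each pocket is 92 x 92 mm inside; any bottle goes in at any yaw with 8 mm or more to spare on each side.
- purple_liner: Purple square liner, 88 x 88 x 4 mm, fixed on the floor of one pocket of the blue caddy: the place of the purple bottle. Origin: centre of its underside, 4 mm above the counter; x, y along the pocket's walls, z up. A bottle on it stands 8 mm above the counter. The 2 x 2 pockets have walls 4 mm thick, with rims 45 mm above the counter.
- yellow_liner: Yellow square liner, 88 x 88 x 4 mm, fixed on the floor of one pocket of the blue caddy: the place of the yellow bottle. Origin: centre of its underside, 4 mm above the counter; x, y along the pocket's walls, z up. A bottle on it stands 8 mm above the counter. The caddy is fixed to the counter, 196 x 196 mm outside, 45 mm high, with yellow grips on two sides.
- red_liner: Red square liner, 88 x 88 x 4 mm, fixed on the floor of one pocket of the blue caddy: the place of the red bottle. Origin: centre of its underside, 4 mm above the counter; x, y along the pocket's walls, z up. A bottle on it stands 8 mm above the counter. The liners lie in different pockets each time; neighbours are 96 mm apart, centre to centre.
- green_black_jug: Does not belong: green flat-sided bottle (jug), 58 x 46 mm in plan, 124 mm tall, with a BLACK cap. Round cap 30 mm across, 97 to 124 mm above the underside, on the bottle's upright axis, above sloping shoulders: grip it from above, at any yaw. Origin: centre of the underside, z up; x along the 58 mm side. Rigid, about 0.22 kg, standing on the counter.
- yellow_black_bottle: Does not belong: yellow round bottle, 52 mm in diameter, 124 mm tall, with a BLACK cap. Round cap 30 mm across, 97 to 124 mm above the underside, on the bottle's upright axis, above sloping shoulders: grip it from above, at any yaw. Origin: centre of the underside, z up. Rigid, about 0.22 kg, standing on the counter. Other odds and ends near the bottles are under 60 mm tall.
There are look-alikes about, which are no part of the job. Of the things that look like the purple_liner, take the one that is farthest to the robot's left at the start.

How it is judged (in metres and radians):
At the end, for the whole second after the job is handed in: Each white-capped bottle stands released and at rest on the liner of its colour: within 32 mm of its centre (anywhere in the pocket), underside within 5 mm of its top, upright within 0.12 rad. Both black-capped bottles stand upright, at rest, within 30 mm of their starts (horizontal distance between green_jug and green_liner below 0.032 m and z of green_jug in the frame of green_liner between 0 and 0.009 m and angle between each of green_jug, purple_jug, yellow_bottle, red_bottle, green_black_jug, yellow_black_bottle's own z axis and vertical below 0.12 rad and linear speed of each of green_jug, purple_jug, yellow_bottle, red_bottle, green_black_jug, yellow_black_bottle below 0.02 m/s and angular speed of each of green_jug, purple_jug, yellow_bottle, red_bottle below 0.2 rad/s and horizontal distance between purple_jug and purple_liner below 0.032 m and z of purple_jug in the frame of purple_liner between 0 and 0.009 m and horizontal distance between yellow_bottle and yellow_liner below 0.032 m and z of yellow_bottle in the frame of yellow_liner between 0 and 0.009 m and horizontal distance between red_bottle and red_liner below 0.032 m and z of red_bottle in the frame of red_liner between 0 and 0.009 m and distance of each of green_black_jug, yellow_black_bottle from where it was at the start of the episode below 0.03 m); the robot touches nothing.
It fails at once if a black-capped bottle is moved by more than 30 mm or knocked over (distance of any of green_black_jug, yellow_black_bottle from where it was at the start of the episode above 0.03 m or angle between any of green_black_jug, yellow_black_bottle's own z axis and vertical above 0.5 rad).
It fails at once if a white-capped bottle is dropped or thrown: it moves faster than 0.6 m/s (a fall of about 18 mm) without touching the fingers ((linear speed of green_jug above 0.6 m/s and contact force between the fingers and green_jug below 0.05 N) or (linear speed of purple_jug above 0.6 m/s and contact force between the fingers and purple_jug below 0.05 N) or (linear speed of yellow_bottle above 0.6 m/s and contact force between the fingers and yellow_bottle below 0.05 N) or (linear speed of red_bottle above 0.6 m/s and contact force between the fingers and red_bottle below 0.05 N)).
It also fails if it takes over 106 s, if anything falls off the work surface, if the arm or the gripper's body presses on something with over 40 N, if the wrist force passes 120 N, or if a joint passes its speed limit or range.

## Robot

A 6-joint arm with a two-finger parallel gripper is mounted at the origin on the work surface. World frame = base frame: x ahead of the robot, y to its left, z up, the work surface at z = 0. Lengths are in mm, angles in rad, forces in N, time in s.
With the tool pointing down it reaches from about 325 to 875 mm from the base axis. Payload 4.4 kg.
Tool frame: the origin (TCP) lies at the very end of the fingers, on their centre line; the grasp point (between the pads) lies env.tcp_to_grasp behind it (env.tcp_to_grasp is the distance from the TCP to the grasp point, in mm); z points along the fingers, y is the line along which they close (so a half turn about z gives the same grasp; the last joint's range is limited). The gripper opens to 85 mm and grips with 20 to 120 N. Pads are 22 mm wide; open, the fingers measure 114 mm over their backs; the gripper's body (76 mm by 85 mm) begins 54 mm behind the grasp point. The pads swing forward as they close: fully open they stand 13 mm farther back than shut.
Start: joints at [1.004, 0.207, 1.542, -0, 1.393, -0.15], TCP at [232.79, 525.772, 231.282] pointing down, gripper open.
Joint ranges: [-2.73, 2.73], [-0.86, 2.22], [0.23, 2.46], [-1.11, 4.25], [0.08, 2.63], [-2.82, 2.82]. Speed limits (rad/s): [2.79, 2.79, 3.14, 3.14, 3.14, 3.14].

## Interface

Orientations are given as a unit quaternion [x, y, z, w].
In Python, from plant import env, imaging, workorder gives the robot as it stands.
- The arm moves only by the tool move_arm, never from a script. Its argument "commands" is a list of rows, each a list of 6 numbers: the shift along the tool's x, y, z in m, then the turn, a rotation vector about the tool's x, y, z in rad. In form: [[x, y, z, ax, ay, az], ...]. A call has 1 to 10 rows; each row shifts and turns the commanded pose from where the row before left it, along the tool's axes as they then stand; what a row does not reach is not made up. A row lasts 1/8 s, in which the tool goes at most 62.5 mm and 10.7 degrees, less where a joint would pass 70% of its speed; a pose out of reach is approached as far as the arm can. A call is refused whole if a number of a shift passes 0.0625 or a number of a turn 0.188, either way. A call with a gripper value outside its range is refused whole. "grip" is the closure, from 0 (fully open) to 1 (shut), set as the call begins (left out, the last holds). The fingers move at their own pace and stop on an object; "newtons" is the grip in N (left out, the last holds). Time passes only in rows, so rows that do not move let the fingers close. It gives the time, the measured TCP pose, the force, the opening and the grip force at its end, in the units of the state.
- env.observe(): the state, without advancing time (a new reading comes with each control period).
- imaging.camera(name): name is "scene" or "top"; returns the picture (420x560x3 uint8, red, green, blue); there is no depth.
- imaging.camera_model(name): a dict with "camera_matrix" (3x3 intrinsics, pixels), "distortion" ([k1, k2, p1, p2, k3] as OpenCV has them; the pictures are not rectified), "cam_to_world" (4x4, takes a point from camera to world coordinates). Camera axes: x right, y up, looking along -z (the intrinsics and any distortion apply to the point x, -y, -z); pixel columns grow to the right and rows downward; lengths in mm; the calibration is good to about 2 mm. A picture is of the moment at which its call begins. camera_model takes no time and is no camera call.
- workorder.sign_off(): hands the job in; it is judged then, once.
The state is a dict: "t": time; "joints": joint angles; "joint_velocities": joint speeds; "tau": joint torques, N m; "eef_pos": TCP position; "orientation": TCP orientation; "force": force on the tool from outside, world axes, zero at the start; "wrist_torque": the same for the moment, N m; "width": opening from 0.0 (shut) to 1.0 (fully open); "gripper_force": force on a finger pad.
Only numpy, scipy, OpenCV 4.12 (cv2) and the standard library are available. Lean on these libraries where they do the work, as an engineer would, in place of code of your own. Each camera call takes 0.05 s, during which the arm holds its last target. There are 200 camera calls.

## Working session

There is one attempt and no reset: what is moved stays moved. The work goes in short steps, Python scripts to look and compute and a tool call to move; the robot and the scene stay as the last step left them, time stands still between calls to the robot, and variables do not carry over. Pictures are saved under pics/ and viewed, at most 14 in all, crops included, and the job is handed in when it is done.

Besides the shell and the picture viewer there is one more tool, called after "Request:" as name(argument=value, ...) on one line, values as JSON. move_arm: Moves the arm, as the interface text tells. Its arguments: {"type":"object","properties":{"commands":{"type":"array"},"grip":{"type":"number"},"newtons":{"type":"number"}},"required":["commands"]}

```bash
mkdir -p pics; python3 - <<'E'
from plant import env, imaging
import cv2
print(env.observe(), env.tcp_to_grasp)
for n in("scene","top"):
    im=imaging.camera(n); cv2.imwrite(f"pics/{n}0.png",im[:,:,::-1]); m=imaging.camera_model(n); print(m)
E
```

```text
{'t': 0.0, 'joints': array([ 1.00348880e+00,  2.07420658e-01,  1.54295756e+00, -2.99164390e-05,
        1.39349007e+00, -1.50480286e-01]), 'joint_velocities': array([ 3.05914825e-04, -7.19770106e-05, -1.40230759e-03,  2.02761697e-03,
        6.36230721e-04,  7.93021268e-04]), 'tau': array([-8.08016121e-04, -3.83022451e+01, -2.91602361e+01, -3.52337802e-04,
        1.06433276e-02, -2.80151727e-05]), 'eef_pos': array([232.39349125, 525.11949462, 230.12367269]), 'orientation': array([ 2.06905381e-01,  9.78360296e-01, -1.07049222e-03, -3.85862627e-04]), 'force': array([ 0.04035154, -0.1770963 , -0.8221079 ]), 'wrist_torque': array([-0.03402246,  0.03866003,  0.04594996]), 'gripper_force': 0.0, 'width': 1.0002403810732727} 18.700000000000003
{'camera_matrix': array([[396.71222188,   0.        , 275.16552969],
       [  0.        , 396.71222188, 214.95370088],
       [  0.        ,   0.        ,   1.        ]]), 'distortion': array([-0.00767687,  0.        ,  0.        ,  0.        ,  0.        ]), 'cam_to_world': array([[ 5.64933517e-01, -5.92254583e-01,  5.74529921e-01,
         9.130944
[... 179 characters left out ...]
       [ 0.00000000e+00,  0.00000000e+00,  0.00000000e+00,
         1.00000000e+00]])}
{'camera_matrix': array([[501.19235433,   0.        , 286.66352785],
       [  0.        , 501.19235433, 210.14666561],
       [  0.        ,   0.        ,   1.        ]]), 'distortion': array([0.03378145, 0.        , 0.        , 0.        , 0.        ]), 'cam_to_world': array([[-1.95147278e-02,  9.84548376e-01, -1.74022043e-01,
         2.71038750e+02],
       [-9.99307945e-01, -2.47200855e-02, -2.77947401e-02,
        -4.88997153e+01],
       [-3.16671060e-02,  1.73359204e-01,  9.84349420e-01,
         1.21134511e+03],
       [ 0.00000000e+00,  0.00000000e+00,  0.00000000e+00,
         1.00000000e+00]])}
```

View pics/top0.png

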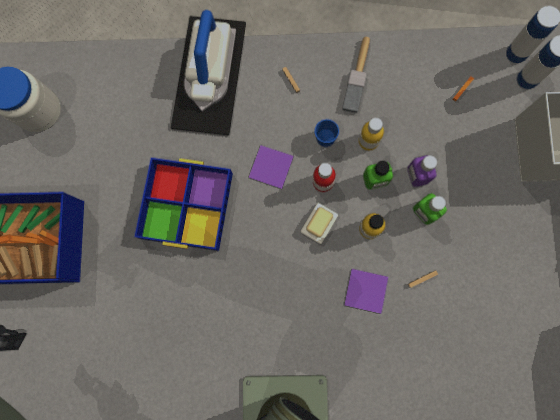

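View pics/scene0.png

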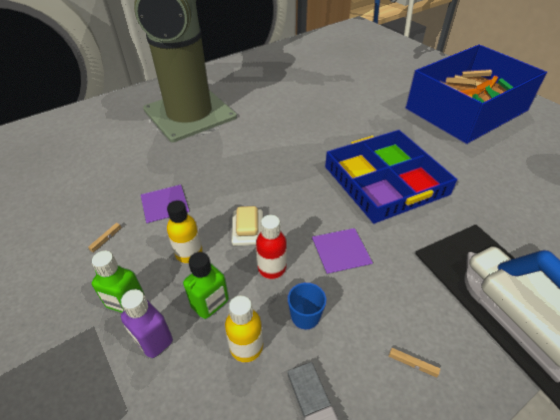

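The top view shows the caddy pockets: red (169,184), purple (208,190), green (162,221) and yellow (201,228). White caps are at red (324,171), yellow (376,125), purple (429,163) and green (438,204). Black caps are at (382,168) and (376,222). The scene view agrees. The leftmost purple square is the one in the caddy, so that is the purple liner.

```bash
cat > h.py <<'E'
import numpy as np, cv2
from plant import env, imaging
def ray(n,uv):
    m=imaging.camera_model(n); p=cv2.undistortPoints(np.array([[uv]],float),m["camera_matrix"],m["distortion"])[0,0]
    T=m["cam_to_world"]; return T[:3,3], T[:3,:3]@np.array([p[0],-p[1],-1])
def plane(n,uv,z):
    o,d=ray(n,uv); return o+d*(z-o[2])/d[2]
def tri(a,b):
    A=np.zeros((3,3));r=np.zeros(3);P=[]
    for n,uv in(("top",a),("scene",b)):
        o,d=ray(n,uv); d=d/np.linalg.norm(d); M=np.eye(3)-np.outer(d,d); A+=M; r+=M@o; P.append((M,o))
    x=np.linalg.solve(A,r); return x,max(np.linalg.norm(M@(x-o)) for M,o in P)
def blob(im,uv,f,r):
    u,v=uv; hsv=cv2.cvtColor(im,cv2.COLOR_RGB2HSV); m=f(hsv).astype(np.uint8)
    w=np.zeros_like(m); cv2.circle(w,(u,v),r,1,-1); m&=w
    n,l,s,c=cv2.connectedComponentsWithStats(m)
    k=1+np.argmax(s[1:,4]); return c[k],s[k,4]
white=lambda h:(h[...,1]<60)&(h[...,2]>135)
black=lambda h:h[...,2]<55
sat=lambda h:(h[...,1]>100)&(h[...,2]>90)
E
cat > m.py <<'E'
from h import *
np.set_printoptions(precision=1,suppress=True)
t=imaging.camera("top");s=imaging.camera("scene")
for n,a,b,f in(("red",(324,171),(271,227),white),("yellow",(376,125),(240,308),white),("purple",(429,163),(135,303),white),("green",(438,204),(105,264),white),("bgreen",(382,168),(202,264),black),("byellow",(376,222),(178,211),black)):
    p,na=blob(t,a,f,14);q,nb=blob(s,b,f,17); print(n,p,na,q,nb,*tri(p,q), plane("top",p,114))
for n,a in(("red",(169,184)),("purple",(208,190)),("green",(162,221)),("yellow",(201,228))):
    p,na=blob(t,a,sat,14); print(n,p,na,plane("top",p,8))
for n,a in (("iron handle",(205,45)),("corner",(152,160)),("corner",(231,171)),("corner",(137,237)),("corner",(220,250))): print(n,plane("top",a,45))
E
python3 m.py
```

```text
red [324.9 168.9] 139 [271.9 224.1] 616 [ 556.3 -103.9  120.3] 1.9538655287901385 [ 557.  -105.9  114. ]
yellow [375.5 123.4] 134 [241.2 307. ] 647 [ 657.9 -221.1  123. ] 1.5584985459357168 [ 660.5 -224.   114. ]
purple [430.  161.4] 141 [132.3 302.7] 484 [ 566.4 -337.6  119.8] 1.3510240444574064 [ 567.7 -340.5  114. ]
green [438.4 202.2] 148 [102.7 260.9] 592 [ 473.5 -348.9  120.4] 1.8103689620278829 [ 474.4 -352.5  114. ]
bgreen [381.5 168. ] 165 [199.6 264.4] 419 [ 556.1 -231.7  112.7] 0.9218011379506614 [ 555.5 -232.4  114. ]
byellow [375.8 221.3] 148 [176.9 211.2] 316 [ 435.7 -212.9  113. ] 0.9376909038128006 [ 435.2 -213.7  114. ]
red [169. 184.] 613 [556.8 275.2   8. ]
purple [208. 190.] 612 [539.  178.2   8. ]
green [162. 221.] 613 [464.5 290.4   8. ]
yellow [201. 228.] 613 [444.9 194.6   8. ]
iron handle [903.5 181.   45. ]
corner [608.7 307.7  45. ]
corner [576.1 116.   45. ]
corner [421.8 338.2  45. ]
corner [386.5 141.9  45. ]
```

Request:
move_arm(commands=[[0,0,0,0,0,-0.1045],[0,0,0,0,0,-0.1045],[0,0,0,0,0,-0.1045],[0,0,0,0,0,-0.1045],[0,0,0,0,0,0]], grip=0, newtons=40)

```text
t: 0.82
eef_pos: [232.7, 525.6, 231.0]
orientation: [0.0, 1.0, -0.0, -0.0]
force: [0.4, 0.7, -0.4]
width: 0.999
gripper_force: 0.0
```

```bash
python3 - <<'E'
from h import *
t=imaging.camera("top");h=cv2.cvtColor(t,cv2.COLOR_RGB2HSV)
box=np.zeros(h.shape[:2],bool);box[150:260,125:240]=1
H=h[...,0]
m=(box&(h[...,1]>110)&(h[...,2]>40)&(H>108)&(H<128)).astype(np.uint8)
m=cv2.morphologyEx(m,cv2.MORPH_OPEN,np.ones((2,2),np.uint8))
hull=cv2.convexHull(np.argwhere(m)[:,::-1].astype(np.int32));print(cv2.boxPoints(cv2.minAreaRect(hull)).round(1).tolist())
for n,a,lo,hi in(("red",(169,184),0,0),("purple",(208,190),130,150),("green",(162,221),50,70),("yellow",(201,228),20,32)):
    f=lambda h:(h[...,1]>90)&(h[...,2]>70)&(((h[...,0]<8)|(h[...,0]>172)) if n=="red" else (h[...,0]>=lo)&(h[...,0]<=hi))
    p,na=blob(t,a,f,40); print(n,p,na,plane("top",p,8).round(1))
E
```

```text
[[135.10000610351562, 238.0], [147.8000030517578, 156.6999969482422], [233.5, 170.1999969482422], [220.8000030517578, 251.39999389648438]]
red [169.38894185 182.51191611] 1049 [560.6 274.3   8. ]
purple [207.63285458 188.13375224] 1114 [543.8 179.1   8. ]
green [161.66375546 221.06550218] 1145 [464.4 291.2   8. ]
yellow [200.42540494 226.76896846] 1173 [447.9 196.    8. ]
```

Request:
move_arm(commands=[[-0.023,-0.045,0,0,0,0],[-0.023,-0.045,0,0,0,0],[-0.023,-0.045,0,0,0,0],[-0.023,-0.045,0,0,0,0],[-0.023,-0.045,0,0,0,0],[-0.023,-0.045,0,0,0,0],[-0.023,-0.045,0,0,0,0],[-0.023,-0.045,0,0,0,0],[-0.023,-0.045,0,0,0,0],[-0.023,-0.045,0,0,0,0]])

```text
t: 2.12
eef_pos: [463.9, 74.5, 231.5]
orientation: [0.0, 1.0, 0.0, 0.0]
force: [0.6, 0.5, 0.7]
width: 1.001
gripper_force: 0.0
```

Request:
move_arm(commands=[[-0.023,-0.045,0,0,0,0],[-0.023,-0.045,0,0,0,0],[-0.023,-0.045,0,0,0,0],[-0.024,-0.0446,0.02,0,0,0],[0,0,0.035,0,0,0],[0,0,0.025,0,0,0],[0,0,0,0,0,0],[0,0,0,0,0,0]])

```text
t: 3.12
eef_pos: [557.3, -103.6, 152.4]
orientation: [-0.0, 1.0, -0.0, 0.001]
force: [0.7, 0.4, -0.0]
width: 0.997
gripper_force: 0.0
```

```bash
python3 - <<'E'
from h import *
for n in("top","scene"):
    im=imaging.camera(n)
    c=im[80:260,250:460] if n=="top" else im[150:400,60:360]
    cv2.imwrite(f"pics/{n}1.png",cv2.resize(c,None,fx=2,fy=2)[:,:,::-1])
E
```

```text
(no output)
```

View pics/scene1.png

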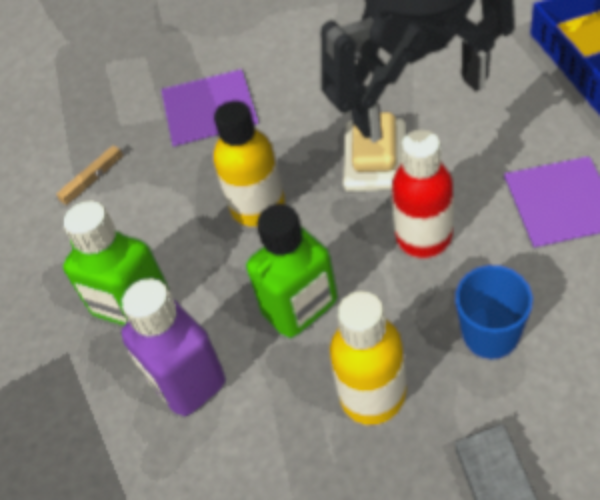

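The open fingers, at crop (370,120) and (480,70), straddle the red cap at (421,150). I'll descend and grip.

Request:
move_arm(commands=[[0.001,0,0.03,0,0,0],[0,0,0.025,0,0,0],[0,0,0,0,0,0],[0,0,0,0,0,0]])

```text
t: 3.72
eef_pos: [556.9, -103.8, 98.1]
orientation: [-0.001, 1.0, -0.001, 0.001]
force: [0.4, 0.2, -0.6]
width: 1.002
gripper_force: 0.0
```

Request:
move_arm(commands=[[0,0,0,0,0,0],[0,0,0,0,0,0],[0,0,0,0,0,0],[0,0,0,0,0,0],[0,0,0,0,0,0],[0,0,0,0,0,0],[0,0,0,0,0,0],[0,0,0,0,0,0]], grip=1, newtons=40)

```text
t: 4.72
eef_pos: [556.1, -103.7, 96.9]
orientation: [-0.001, 1.0, -0.0, 0.001]
force: [-0.0, -0.2, 5.8]
width: 0.338
gripper_force: 40.0
```

Request:
move_arm(commands=[[0,0,-0.015,0,0,0],[0,0,-0.03,0,0,0],[0,0,-0.03,0,0,0],[0,0.02,-0.005,0,0,0],[0,0.04,0,0,0,0],[0,0.04,0,0,0,0],[0,0.04,0,0,0,0],[0,0.04,0,0,0,0],[0,0.04,0,0,0,0],[0,0.04,0,0,0,0]])

```text
t: 5.98
eef_pos: [553.0, 159.0, 174.3]
orientation: [-0.001, 1.0, 0.0, -0.002]
force: [0.5, -0.4, -2.7]
width: 0.339
gripper_force: 39.9
```

Request:
move_arm(commands=[[0,0.04,0,0,0,0],[0,0.04,0,0,0,0],[0,0.02,0,0,0,0],[0,0.0125,0,0,0,0],[0,0,0,0,0,0],[0,0,0,0,0,0]])

```text
t: 6.72
eef_pos: [555.1, 267.9, 176.1]
orientation: [-0.0, 1.0, -0.0, -0.0]
force: [-0.9, 0.0, -2.3]
width: 0.334
gripper_force: 40.0
```

```bash
python3 - <<'E'
from h import *
a=imaging.camera("top")[130:270,110:260];b=imaging.camera("scene")[60:230,310:470]
cv2.imwrite("pics/p2.png",np.hstack([cv2.resize(a,(400,373)),cv2.resize(b,(351,373))])[:,:,::-1])
E
```

```text
(no output)
```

View pics/p2.png

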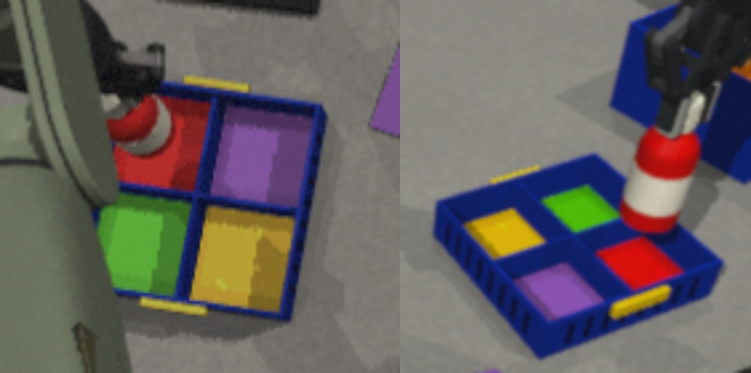

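The red bottle hangs upright over the red pocket in both halves of the picture. I'll lower it.

Request:
move_arm(commands=[[0,0,0.025,0,0,0],[0,0,0.025,0,0,0],[0,0,0.01,0,0,0],[0,0,0.005,0,0,0],[0,0,0.004,0,0,0],[0,0,0.002,0,0,0],[0,0,0,0,0,0],[0,0,0,0,0,0]])

```text
t: 7.82
eef_pos: [555.4, 269.2, 105.7]
orientation: [-0.001, 1.0, 0.0, 0.0]
force: [-0.4, -0.7, -1.5]
width: 0.337
gripper_force: 40.1
```

Request:
move_arm(commands=[[0,0,0.0015,0,0,0],[0,0,0,0,0,0],[0,0,0,0,0,0]])

```text
t: 8.2
eef_pos: [555.7, 269.3, 105.0]
orientation: [-0.001, 1.0, 0.0, 0.001]
force: [-1.7, -0.1, 5.5]
width: 0.341
gripper_force: 40.7
```

Request:
move_arm(commands=[[0,0,0,0,0,0],[0,0,0,0,0,0],[0,0,0,0,0,0],[0,0,0,0,0,0],[0,0,0,0,0,0],[0,0,0,0,0,0]], grip=0)

```text
t: 8.95
eef_pos: [555.1, 269.1, 103.8]
orientation: [-0.001, 1.0, -0.0, 0.0]
force: [1.3, -0.4, -0.9]
width: 1.002
gripper_force: 0.0
```

Request:
move_arm(commands=[[0,0,-0.02,0,0,0],[0,0,-0.03,0,0,0],[0,0,-0.03,0,0,0],[0,0,-0.03,0,0,0],[0,0,0,0,0,0]])

```text
t: 9.57
eef_pos: [557.7, 269.9, 219.1]
orientation: [-0.001, 1.0, 0.001, 0.004]
force: [-0.2, -0.2, -0.7]
width: 0.999
gripper_force: 0.0
```

Request:
move_arm(commands=[[-0.01,-0.049,0,0,0,0],[-0.01,-0.049,0,0,0,0],[-0.01,-0.049,0,0,0,0],[-0.01,-0.049,0,0,0,0],[-0.01,-0.049,0,0,0,0],[-0.01,-0.049,0,0,0,0],[-0.01,-0.049,0,0,0,0],[-0.01,-0.049,0,0,0,0],[-0.01,-0.049,0,0,0,0],[-0.012,-0.049,0,0,0,0]])

```text
t: 10.82
eef_pos: [657.2, -222.1, 212.8]
orientation: [-0.001, 1.0, 0.0, -0.001]
force: [0.0, -0.5, 0.8]
width: 1.002
gripper_force: 0.0
```

Request:
move_arm(commands=[[0,0,0.03,0,0,0],[0,0,0.03,0,0,0],[0,0,0,0,0,0],[0,0,0,0,0,0]])

```text
t: 11.32
eef_pos: [658.0, -220.8, 154.5]
orientation: [-0.001, 1.0, -0.0, 0.0]
force: [0.7, 0.1, 0.0]
width: 0.998
gripper_force: 0.0
```

```bash
python3 - <<'E'
from h import *
a=imaging.camera("top")[130:270,110:260];b=imaging.camera("scene")[170:400,60:330]
cv2.imwrite("pics/p3.png",np.hstack([cv2.resize(a,(320,298)),cv2.resize(b,(350,298))])[:,:,::-1])
E
```

```text
(no output)
```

View pics/p3.png

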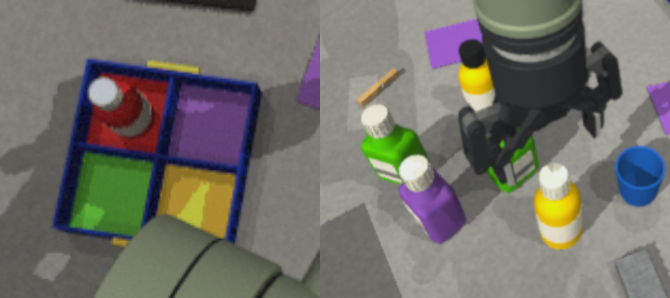

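Red stands upright in its pocket. The fingers are centred over the yellow cap at (553,175) and clear of the neighbours.

Request:
move_arm(commands=[[0,0,0.03,0,0,0],[0,0,0.027,0,0,0],[0,0,0,0,0,0],[0,0,0,0,0,0]])

```text
t: 11.92
eef_pos: [659.0, -221.2, 98.9]
orientation: [-0.001, 1.0, -0.001, 0.001]
force: [0.5, 0.1, 0.7]
width: 1.001
gripper_force: 0.0
```

Request:
move_arm(commands=[[0,0,0,0,0,0],[0,0,0,0,0,0],[0,0,0,0,0,0],[0,0,0,0,0,0],[0,0,0,0,0,0],[0,0,0,0,0,0],[0,0,0,0,0,0],[0,0,0,0,0,0]], grip=1)

```text
t: 12.92
eef_pos: [658.2, -220.9, 97.5]
orientation: [-0.001, 1.0, -0.0, 0.001]
force: [-0.2, 1.2, 4.9]
width: 0.336
gripper_force: 40.0
```

Request:
move_arm(commands=[[0,0,-0.015,0,0,0],[0,0,-0.03,0,0,0],[0,0,-0.035,0,0,0],[0.0107,0.0206,0,0,0,0],[0.0214,0.0412,0,0,0,0],[0.0214,0.0412,0,0,0,0],[0.0214,0.0412,0,0,0,0],[0.0214,0.0412,0,0,0,0],[0.0214,0.0412,0,0,0,0],[0.0214,0.0412,0,0,0,0]])

```text
t: 14.18
eef_pos: [516.7, 47.9, 176.3]
orientation: [-0.0, 1.0, -0.0, -0.001]
force: [0.0, 0.4, -2.6]
width: 0.339
gripper_force: 39.9
```

Request:
move_arm(commands=[[0.0214,0.0412,0,0,0,0],[0.0214,0.0412,0,0,0,0],[0.0214,0.0412,0,0,0,0],[0.0107,0.0206,0,0,0,0],[0,0,0.025,0,0,0],[0,0,0.025,0,0,0],[0,0,0.012,0,0,0],[0,0,0.005,0,0,0],[0,0,0.003,0,0,0],[0,0,0,0,0,0]])

```text
t: 15.42
eef_pos: [443.7, 190.9, 107.3]
orientation: [-0.0, 1.0, 0.0, 0.0]
force: [0.2, -0.2, -2.7]
width: 0.336
gripper_force: 40.0
```

Request:
move_arm(commands=[[0,0,0.0015,0,0,0],[0,0,0.0015,0,0,0],[0,0,0,0,0,0]])

```text
t: 15.8
eef_pos: [444.3, 191.2, 105.5]
orientation: [-0.001, 1.0, 0.0, 0.001]
force: [-2.0, 0.7, 4.5]
width: 0.334
gripper_force: 40.9
```

Request:
move_arm(commands=[[0,0,0,0,0,0],[0,0,0,0,0,0],[0,0,0,0,0,0],[0,0,0,0,0,0],[0,0,0,0,0,0],[0,0,0,0,0,0]], grip=0)

```text
t: 16.55
eef_pos: [443.2, 190.9, 103.7]
orientation: [-0.001, 1.0, -0.0, -0.0]
force: [0.4, -0.2, 0.6]
width: 1.002
gripper_force: 0.0
```

Request:
move_arm(commands=[[0,0,-0.02,0,0,0],[0,0,-0.03,0,0,0],[0,0,-0.03,0,0,0],[0,0,-0.03,0,0,0],[0,0,0,0,0,0]])

```text
t: 17.18
eef_pos: [445.3, 191.4, 216.7]
orientation: [-0.001, 1.0, 0.001, 0.003]
force: [0.0, -0.2, 0.8]
width: 1.001
gripper_force: 0.0
```

Request:
move_arm(commands=[[-0.011,-0.048,0,0,0,0],[-0.011,-0.048,0,0,0,0],[-0.011,-0.048,0,0,0,0],[-0.011,-0.048,0,0,0,0],[-0.011,-0.048,0,0,0,0],[-0.011,-0.048,0,0,0,0],[-0.011,-0.048,0,0,0,0],[-0.011,-0.048,0,0,0,0],[-0.011,-0.048,0,0,0,0],[-0.011,-0.048,0,0,0,0]], grip=0.3)

```text
t: 18.42
eef_pos: [553.2, -290.0, 211.7]
orientation: [-0.001, 1.0, 0.001, -0.001]
force: [1.7, 0.5, 0.2]
width: 0.699
gripper_force: 0.0
```

Request:
move_arm(commands=[[-0.0115,-0.049,0,0,0,0],[0,0,0.03,0,0,0],[0,0,0.03,0,0,0],[0,0,0,0,0,0],[0,0,0,0,0,0]])

```text
t: 19.05
eef_pos: [565.5, -337.9, 153.9]
orientation: [-0.001, 1.0, -0.0, -0.0]
force: [0.3, -0.1, 0.3]
width: 0.7
gripper_force: 0.0
```

```bash
python3 - <<'E'
from h import *
a=imaging.camera("top")[130:270,110:260];b=imaging.camera("scene")[170:400,60:330]
cv2.imwrite("pics/p4.png",np.hstack([cv2.resize(a,(320,298)),cv2.resize(b,(350,298))])[:,:,::-1])
E
```

```text
(no output)
```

View pics/p4.png

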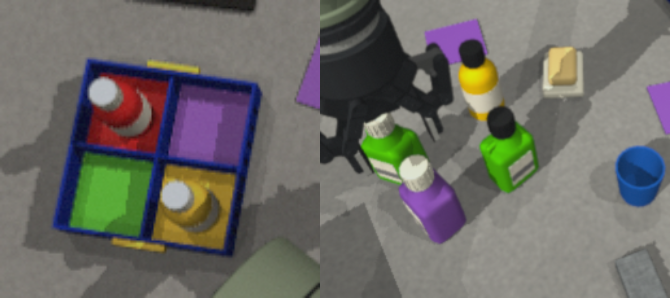

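Red and yellow both stand in their pockets. The fingers are above the purple cap at (415,172).

Request:
move_arm(commands=[[0,0,0.03,0,0,0],[0,0,0.027,0,0,0],[0,0,0,0,0,0],[0,0,0,0,0,0]])

```text
t: 19.65
eef_pos: [566.5, -338.6, 98.8]
orientation: [-0.001, 1.0, -0.001, 0.001]
force: [0.1, 0.0, 0.6]
width: 0.698
gripper_force: 0.0
```

Request:
move_arm(commands=[[0,0,0,0,0,0],[0,0,0,0,0,0],[0,0,0,0,0,0],[0,0,0,0,0,0],[0,0,0,0,0,0],[0,0,0,0,0,0]], grip=1)

```text
t: 20.4
eef_pos: [566.3, -338.1, 98.7]
orientation: [-0.001, 1.0, -0.0, 0.001]
force: [-0.9, 2.1, 6.3]
width: 0.342
gripper_force: 39.3
```

Request:
move_arm(commands=[[0,0,-0.015,0,0,0],[0,0,-0.03,0,0,0],[0,0,-0.03,0,0,0],[0,0,-0.03,0,0,0],[0,0,-0.03,0,0,0],[0,0,-0.01,0,0,0],[0,0,0,0,0,0]])

```text
t: 21.28
eef_pos: [565.4, -338.1, 242.3]
orientation: [-0.001, 1.0, -0.0, 0.0]
force: [0.3, -0.2, -1.8]
width: 0.339
gripper_force: 39.7
```

Request:
move_arm(commands=[[0.001,0.02,0,0,0,0],[0.002,0.042,0,0,0,0],[0.002,0.042,0,0,0,0],[0.002,0.042,0,0,0,0],[0.002,0.042,0,0,0,0],[0.002,0.042,0,0,0,0],[0.002,0.042,0,0,0,0],[0.002,0.042,0,0,0,0],[0.002,0.042,0,0,0,0],[0.002,0.042,0,0,0,0]])

```text
t: 22.52
eef_pos: [543.7, 62.6, 239.9]
orientation: [-0.001, 1.0, 0.0, -0.002]
force: [0.3, -0.2, -2.5]
width: 0.337
gripper_force: 39.7
```

Request:
move_arm(commands=[[0.003,0.042,0,0,0,0],[0.003,0.042,0,0,0,0],[0.002,0.03,0,0,0,0],[0,0,0.03,0,0,0],[0,0,0.03,0,0,0],[0,0,0,0,0,0]])

```text
t: 23.28
eef_pos: [533.1, 174.4, 177.2]
orientation: [-0.001, 1.0, -0.001, -0.005]
force: [-0.0, -0.3, -0.9]
width: 0.336
gripper_force: 39.9
```

```bash
python3 - <<'E'
from h import *
a=imaging.camera("top")[130:270,110:260];b=imaging.camera("scene")[60:230,310:470]
cv2.imwrite("pics/p5.png",np.hstack([cv2.resize(a,(400,373)),cv2.resize(b,(351,373))])[:,:,::-1])
E
```

```text
(no output)
```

View pics/p5.png

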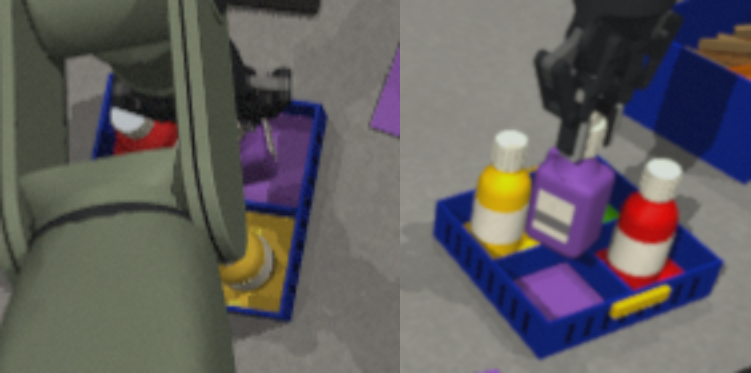

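Purple hangs upright over the purple pocket, with the yellow and red bottles undisturbed. I'll lower it.

Request:
move_arm(commands=[[0,0,0,0,0,0],[0,0,0.025,0,0,0],[0,0,0.025,0,0,0],[0,0,0.015,0,0,0],[0,0,0.006,0,0,0],[0,0,0.003,0,0,0],[0,0,0,0,0,0],[0,0,0,0,0,0]])

```text
t: 24.38
eef_pos: [538.3, 174.2, 108.6]
orientation: [-0.001, 1.0, 0.0, 0.001]
force: [-0.7, -0.8, -1.1]
width: 0.337
gripper_force: 39.9
```

Request:
move_arm(commands=[[0,0,0.0015,0,0,0],[0,0,0.001,0,0,0],[0,0,0,0,0,0],[0,0,0,0,0,0]])

```text
t: 24.88
eef_pos: [538.5, 174.3, 106.7]
orientation: [-0.001, 1.0, 0.0, 0.001]
force: [-2.4, 0.5, 5.3]
width: 0.339
gripper_force: 40.5
```

Request:
move_arm(commands=[[0,0,0,0,0,0],[0,0,0,0,0,0],[0,0,0,0,0,0],[0,0,0,0,0,0],[0,0,0,0,0,0]], grip=0.3)

```text
t: 25.5
eef_pos: [537.7, 174.0, 105.2]
orientation: [-0.001, 1.0, -0.0, -0.0]
force: [0.5, 0.6, 0.1]
width: 0.7
gripper_force: 0.0
```

Request:
move_arm(commands=[[0,0,-0.02,0,0,0],[0,0,-0.03,0,0,0],[0,0,-0.03,0,0,0],[0,0,-0.03,0,0,0],[0.006,-0.0475,0,0,0,0],[0.006,-0.0475,0,0,0,0],[0.006,-0.0475,0,0,0,0],[0.006,-0.0475,0,0,0,0],[0.006,-0.0475,0,0,0,0],[0.006,-0.0475,0,0,0,0]])

```text
t: 26.75
eef_pos: [501.7, -112.5, 215.5]
orientation: [-0.001, 1.0, -0.0, 0.0]
force: [-0.1, -0.4, 0.5]
width: 0.699
gripper_force: 0.0
```

Request:
move_arm(commands=[[0.006,-0.0475,0,0,0,0],[0.006,-0.0475,0,0,0,0],[0.006,-0.0475,0,0,0,0],[0.006,-0.0475,0,0,0,0],[0.006,-0.0485,0,0,0,0],[0,0,0.03,0,0,0],[0,0,0.03,0,0,0],[0,0,0,0,0,0],[0,0,0,0,0,0]])

```text
t: 27.88
eef_pos: [472.9, -349.9, 156.4]
orientation: [-0.001, 1.0, -0.001, 0.001]
force: [-0.2, -0.1, 0.1]
width: 0.699
gripper_force: 0.0
```

```bash
python3 - <<'E'
from h import *
a=imaging.camera("top")[130:270,110:260];b=imaging.camera("scene")[170:400,60:330]
cv2.imwrite("pics/p6.png",np.hstack([cv2.resize(a,(320,298)),cv2.resize(b,(350,298))])[:,:,::-1])
E
```

```text
(no output)
```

View pics/p6.png

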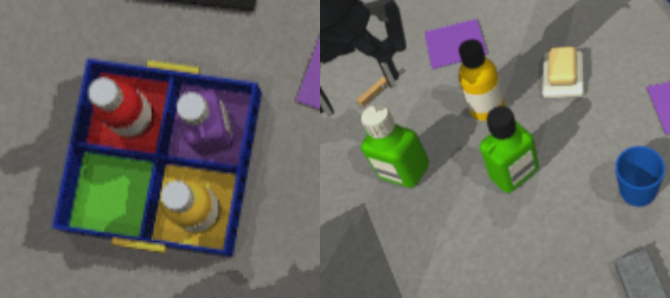

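Red, purple and yellow are in place. The fingers are above the green cap at (377,122).

Request:
move_arm(commands=[[0,0,0.03,0,0,0],[0,0,0.028,0,0,0],[0,0,0,0,0,0],[0,0,0,0,0,0]])

```text
t: 28.48
eef_pos: [473.4, -350.4, 99.2]
orientation: [-0.001, 1.0, -0.001, 0.001]
force: [0.3, -0.0, 0.7]
width: 0.702
gripper_force: 0.0
```

Request:
move_arm(commands=[[0,0,0,0,0,0],[0,0,0,0,0,0],[0,0,0,0,0,0],[0,0,0,0,0,0],[0,0,0,0,0,0],[0,0,0,0,0,0]], grip=1)

```text
t: 29.22
eef_pos: [473.4, -349.9, 98.9]
orientation: [-0.001, 1.0, -0.001, 0.001]
force: [0.7, 2.6, 6.2]
width: 0.343
gripper_force: 39.1
```

Request:
move_arm(commands=[[0,0,-0.015,0,0,0],[0,0,-0.03,0,0,0],[0,0,-0.03,0,0,0],[0,0,-0.03,0,0,0],[0,0,-0.03,0,0,0],[0,0,-0.02,0,0,0],[0,0,0,0,0,0]])

```text
t: 30.1
eef_pos: [473.0, -350.5, 254.6]
orientation: [-0.001, 1.0, -0.002, 0.002]
force: [0.6, -0.2, -2.5]
width: 0.337
gripper_force: 40.0
```

Request:
move_arm(commands=[[0,0.022,0,0,0,0],[0.001,0.043,0,0,0,0],[0.001,0.043,0,0,0,0],[0.001,0.043,0,0,0,0],[0.001,0.043,0,0,0,0],[0.001,0.043,0,0,0,0],[0.001,0.043,0,0,0,0],[0.001,0.043,0,0,0,0],[0.001,0.043,0,0,0,0],[0.001,0.043,0,0,0,0]])

```text
t: 31.35
eef_pos: [460.7, 61.7, 250.5]
orientation: [-0.001, 1.0, 0.0, -0.002]
force: [0.9, -0.4, -2.9]
width: 0.338
gripper_force: 40.1
```

Request:
move_arm(commands=[[0.001,0.043,0,0,0,0],[0.001,0.043,0,0,0,0],[0.001,0.043,0,0,0,0],[0,0.043,0,0,0,0],[0,0.04,0,0,0,0],[0,0.015,0,0,0,0],[0,0,0,0,0,0],[0,0,0,0,0,0]])

```text
t: 32.35
eef_pos: [459.2, 285.3, 251.7]
orientation: [-0.0, 1.0, -0.001, -0.001]
force: [0.1, 0.6, -3.2]
width: 0.341
gripper_force: 40.3
```

```bash
python3 - <<'E'
from h import *
a=imaging.camera("top")[130:270,110:260];b=imaging.camera("scene")[60:230,310:470]
cv2.imwrite("pics/p7.png",np.hstack([cv2.resize(a,(400,373)),cv2.resize(b,(351,373))])[:,:,::-1])
E
```

```text
(no output)
```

View pics/p7.png

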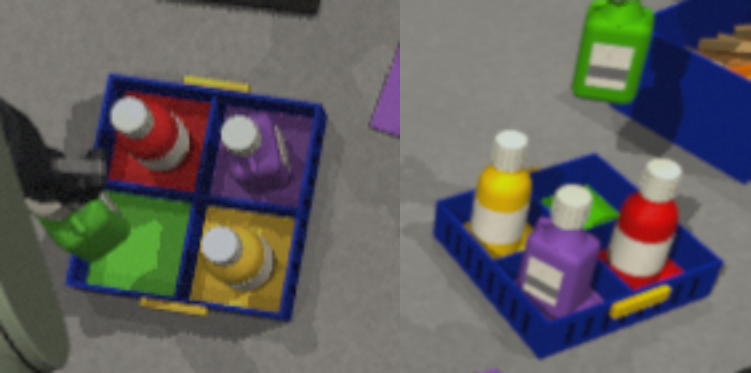

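Green hangs upright over the green pocket and the other three stand well. I'll lower it.

Request:
move_arm(commands=[[0,0,0.03,0,0,0],[0,0,0.03,0,0,0],[0,0,0.03,0,0,0],[0,0,0.025,0,0,0],[0,0,0.015,0,0,0],[0,0,0.008,0,0,0],[0,0,0.004,0,0,0],[0,0,0,0,0,0],[0,0,0,0,0,0]])

```text
t: 33.58
eef_pos: [460.2, 286.8, 111.1]
orientation: [-0.001, 1.0, 0.0, 0.001]
force: [-0.5, 0.2, -2.0]
width: 0.341
gripper_force: 40.3
```

Request:
move_arm(commands=[[0,0,0.002,0,0,0],[0,0,0.0015,0,0,0],[0,0,0.001,0,0,0],[0,0,0,0,0,0],[0,0,0,0,0,0]])

```text
t: 34.2
eef_pos: [460.3, 286.8, 107.0]
orientation: [-0.001, 1.0, 0.0, 0.001]
force: [-1.2, -0.3, 6.1]
width: 0.339
gripper_force: 40.9
```

Request:
move_arm(commands=[[0,0,0,0,0,0],[0,0,0,0,0,0],[0,0,0,0,0,0],[0,0,0,0,0,0],[0,0,0,0,0,0]], grip=0.3)

```text
t: 34.83
eef_pos: [459.6, 286.4, 105.7]
orientation: [-0.001, 1.0, -0.0, -0.0]
force: [0.3, 0.1, 0.4]
width: 0.697
gripper_force: 0.0
```

Request:
move_arm(commands=[[0,0,-0.02,0,0,0],[0,0,-0.03,0,0,0],[0,0,-0.03,0,0,0],[0,0,-0.03,0,0,0],[0.03,0.04,-0.01,0,0,0],[0.03,0.04,0,0,0,0],[0.03,0.04,0,0,0,0],[0.03,0.04,0,0,0,0],[0,0,0,0,0,0],[0,0,0,0,0,0]])

```text
t: 36.08
eef_pos: [339.5, 446.0, 225.6]
orientation: [-0.001, 1.0, -0.0, 0.0]
force: [0.2, -0.6, 0.8]
width: 0.698
gripper_force: 0.0
```

```bash
python3 m.py | grep ^b; python3 - <<'E'
from h import *
a=imaging.camera("top")[90:290,110:460]
b=imaging.camera("scene")[60:360,60:470]
cv2.imwrite("pics/p8.png",np.vstack([cv2.resize(a,(525,300)),cv2.resize(b,(525,299))])[:,:,::-1])
E
```

```text
Traceback (most recent call last):
  File "m.py", line 5, in <module>
    p,na=blob(t,a,f,14);q,nb=blob(s,b,f,17); print(n,p,na,q,nb,*tri(p,q), plane("top",p,114))
         ~~~~^^^^^^^^^^
  File "h.py", line 17, in blob
    k=1+np.argmax(s[1:,4]); return c[k],s[k,4]
        ~~~~~~~~~^^^^^^^^^
ValueError: attempt to get argmax of an empty sequence
```

View pics/p8.png

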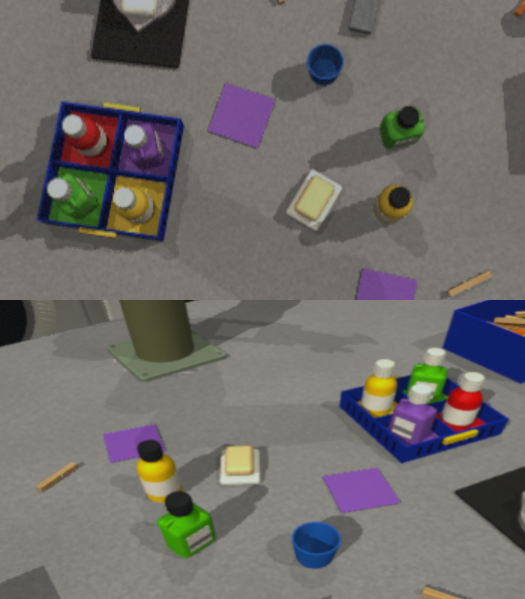

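All four white-capped bottles stand upright in their matching pockets. The black caps are unmoved: crop (408,117) and (400,195) correspond to full-picture (382,168) and (376,220). The gripper is clear of everything, so I'll hand in.

```bash
python3 -c "
from plant import workorder; print(workorder.sign_off())"
```

```text
the job is handed in; nothing more can be done
None
```

I handed the job in at about 36 s of the 106 s allowed: the last pictures show all four white-capped bottles upright in their matching pockets and both black-capped bottles where they started, but the sign-off returned no verdict.

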